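Clamp a junction box in the notched work-holder

TASK

Clamp the open grey junction box in the work-holder, ready for its entries to be drilled: lift the orange release bar, hold it up while you slide the jaw along until it has pushed the box home against the fence and its spring pad is squeezed about half-way, then let the bar drop fully into the nearest notch so that the jaw stays locked. Do not crush or tip the box, and leave the lid, the meter and the screwdriver where they lie.

Things in the scene. Friction and masses are not known exactly. Their poses are not given: they have to be found in the camera images.
- bed: Aluminium bed of the work-holder, fixed to the bench: 470 long (x) x 150 wide (y); its deck, two slideways, lies 34 mm above the bench. Origin on the bench, 25 mm from mid-length towards the fence; +x is the way the jaw closes (towards the fence), z up. In the 32 mm channel along its middle lies a steel rack with a notch every 8 mm.
- fence_zone (a point): Middle of the stretch of deck where the fence may be bolted (on the deck, bed's axes). The fence is a fixed grey angle plate across the deck, 120 wide, 50 high; its face looks to -x (towards the jaw) and stands anywhere from 20 mm short of this point to 20 mm beyond it. Its true place is not measured: find it by touch or sight.
- carriage (a joint): Travel of the sliding jaw along the bed's +x, in m: 0 fully open, 0.186 at most; friction 1.2 N. A notch lies at each multiple of 0.008; with the pawl in a notch the jaw is locked (up to 1 mm play). With its pad fully out, the pad's face stands at x = -0.111 + this value in the bed's frame. A squeezed pad pushes the jaw back when it is not locked.
- release (a joint): Height of the release bar, in m: 0 is down, pawl in a notch, jaw locked; about 0.007 is the pawl standing on a tooth; above 0.008 it is clear and the jaw slides; upper stop 0.018. Moves straight up and travels with the jaw; lifting takes 4.5 N at 0 to 6 N at the upper stop, its spring and weight bring it down. It may start standing on a tooth, and creeps down in a weak grip.
- bar_grip (a point): Middle of the orange release bar, a rounded crossbar 92 long (bed's y) x 14 thick (bed's x) x 18 high on two 9 mm rods, 34 mm either side of its middle. With the bar down it is 114 mm above the bench, 63 mm above the jaw's saddle; the jaw plate's rear face is 44 mm ahead of it, its top 80 mm above the bench, and nothing stands behind. Axes as the bed's.
- pad (a joint): Squeeze of the spring pad on the front of the jaw, in m: 0 fully out, 0.020 bottomed. 1.8 N starts it, then 0.5 N per mm more (6.8 N at half-way). The pad is 96 wide, its face 44 to 78 mm above the bench.
- box: Open grey junction box, loose on the deck between pad and fence: 110 x 110 x 55 mm high, 4 mm walls, 0.3 kg more or less, with 25 mm thick stub entries standing 12 mm out of its +y and -y sides. Origin at the middle of its underside; x and y along its sides. It starts up to 0.1 rad askew and is squared by the pad and fence; sliding it takes 1 to 4 N.
- box_lid: Bystander: the box's grey lid, 110 x 110 x 12 mm, loose on the bench. Origin at the middle of its underside.
- meter: Bystander: blue hand-held meter, 160 x 80 x 32 mm, loose on the bench. Origin at the middle of its underside, x along its length.
- driver: Bystander: a screwdriver lying loose on the bench, some 200 mm long, along its x.

How it is judged:
On the way, in this order (a step that is already met when the one before it is completed fails the run):
1. the release bar is lifted so that the pawl is clear of the rack (value of joint release above 0.0074 m), for 0.2 s.
2. with the pawl out of the notches, the jaw has pushed the box home and squeezes its pad (value of joint release above 0.0045 m and value of joint pad above 0.0055 m), for 0.1 s.
At the end, for the whole second after the job is handed in: The box stands flat on the deck (within 3 mm and 0.05 rad), square to the bed within 0.04 rad and at rest, held between fence and pad with the pad squeezed 2 to 18.5 mm of its 20 mm; the release bar is down within 3 mm, its pawl in a notch, and the jaw stands still (value of joint release below 0.003 m and value of joint pad between 0.002 and 0.0185 m and velocity of joint carriage between -0.005 and 0.005 m/s and linear speed of box below 0.01 m/s and angle between box's own z axis and vertical below 0.05 rad and angle between the x axis of box and the x axis of bed, either way round below 0.04 rad and z of box in the frame of bed between 0.031 and 0.037 m); the robot touches nothing.
It fails at once if the box is crushed (more than 45 N on it) (contact force between box and anything else above 45 N).
It fails at once if the box is tipped (angle between box's own z axis and vertical above 0.3 rad).
It fails at once if the lid is disturbed (distance of box_lid from where it was at the start of the episode above 0.02 m).
It fails at once if the meter is disturbed (distance of meter from where it was at the start of the episode above 0.02 m).
It fails at once if the screwdriver is disturbed (distance of driver from where it was at the start of the episode above 0.02 m).
It also fails if it takes over 45 s, if anything falls off the work surface, if the arm or the gripper's body presses on something with over 40 N, if the wrist force passes 120 N, or if a joint passes its speed limit or range.

ROBOT

A 6-joint arm with a two-finger parallel gripper is mounted at the origin on the work surface. World frame = base frame: x ahead of the robot, y to its left, z up, the work surface at z = 0. Lengths are in m, angles in rad, forces in N, time in s.
With the tool pointing down it reaches from about 0.275 to 0.825 m from the base axis. Payload 5.2 kg.
Tool frame: the origin (TCP) lies at the very end of the fingers, on their centre line; the grasp point (between the pads) lies 19 mm behind it (pinch_z is the distance from the TCP to the grasp point, in m); z points along the fingers, x is the direction in which the jaws open and shut, and the axes are right-handed (so a half turn about z gives the same grasp; the last joint's range is limited). The gripper opens to 93 mm and grips with 3 to 60 N. Pads are 15 mm wide; open, the fingers measure 128 mm over their backs; the gripper's body (75 mm by 188 mm) begins 65 mm behind the grasp point.
Start: joints at [1.076, 0.259, 1.535, -0, 1.348, -0.203], TCP at [0.158, 0.527, 0.219] pointing down, gripper open.
Joint ranges: [-3.14, 3.14], [-0.91, 2.08], [0.19, 2.58], [-1.22, 4.36], [0.22, 2.71], [-3.12, 3.12]. Speed limits (rad/s): [2.57, 2.57, 3.14, 3.14, 3.14, 3.14].

INTERFACE

Orientations are given as a unit quaternion [w, x, y, z].
In Python, from cell import reach, movel, set_joints, set_gripper, dwell, solve_ik, state, read_camera, calibration, Unreachable, close_job, pinch_z gives the robot as it stands. Calls block until the motion is done:
- reach(position, orientation): joint-space move of the TCP to a pose.
- movel(position, rot=None, speed=0.15): straight line of the TCP; rot=None keeps the orientation; speed is the mean speed in m/s.
- set_joints(angles): joint-space move.
- set_gripper(opening): finger opening in m; the grip force is fixed at half the most; returns when the fingers have stopped.
- dwell(seconds).
- solve_ik(position, orientation): joint angles nearest the present ones, or None.
- state(): the state.
- read_camera(name): name is "side" or "top" or "wrist"; returns the picture (400x640x3 uint8, red, green, blue); there is no depth.
- calibration(name): a dict with "camera_matrix" (3x3 intrinsics, pixels), "position" and "rotation" of the camera in the world. Camera axes: x right, y down, z forward; pixel columns grow to the right and rows downward; lengths in m; the calibration is good to about 2 mm. A picture is of the moment at which its call begins: read the wrist's pose just before it. calibration takes no time and is no camera call; for the wrist camera it gives the pose at the moment of the call.
A pose or a line that the arm cannot do raises Unreachable and nothing moves.
- close_job(): hands the job in, once; it reports no verdict.
The state is a dict: "time_s": time; "joint_pos": joint angles; "qd": joint speeds; "joint_efforts": joint torques, N m; "tool_pos": TCP position; "eef_rot": TCP orientation; "contact_force": force on the tool from outside, world axes, zero at the start; "moment": the same for the moment, N m; "opening": finger opening in m.
Only numpy, scipy, OpenCV 4.12 (cv2) and the standard library are available. Lean on these libraries where they do the work, as an engineer would, in place of code of your own. Each camera call takes 0.05 s, during which the arm holds its last target.

## Working session

There is one attempt and no reset: what is moved stays moved. The work goes in short steps, each a Python script; the robot and the scene stay as the last script left them, time stands still between calls to the robot, and variables do not carry over. Pictures are saved under pics/ and viewed, and the job is handed in when it is done.

```bash
ls; mkdir -p pics
python3 - <<'E'
from cell import *
import cv2
for n in ("top","side","wrist"):
    im=read_camera(n); cv2.imwrite(f"pics/{n}0.png",im[:,:,::-1])
    c=calibration(n); print(n,c)
print(state())
E
```

```text
pics
top {'camera_matrix': array([[508.8096525,   0.       , 317.2365023],
       [  0.       , 508.8096525, 198.5748467],
       [  0.       ,   0.       ,   1.       ]]), 'position': array([0.4898816 , 0.07224724, 0.94207666]), 'rotation': array([ 0.03229775, -0.70396427,  0.70841082, -0.03931   ])}
side {'camera_matrix': array([[378.28891367,   0.        , 319.22699431],
       [  0.        , 378.28891367, 200.32398419],
       [  0.        ,   0.        ,   1.        ]]), 'position': array([0.40524736, 0.51401043, 0.67484697]), 'rotation': array([ 0.05962469, -0.19182408,  0.92658979, -0.31793047])}
wrist {'camera_matrix': array([[323.07351021,   0.        , 320.96521497],
       [  0.        , 323.07351021, 198.20606975],
       [  0.        ,   0.        ,   1.        ]]), 'position': array([0.0853302 , 0.54847801, 0.38450487]), 'rotation': array([0.11121265, 0.79482677, 0.59091718, 0.08184765])}
{'time_s': 0.15, 'joint_pos': array([ 1.07619475e+00,  2.59175646e-01,  1.53578013e+00,  4.17226527e-05,
        1.34799385e+00, -2.02822329e-01]), 'qd': array([-0.00035922, -0.00243863, -0.00192192,  0.00028229,  0.00287439,
       -0.00147717]), 'joint_efforts': array([ 1.43539273e-03, -4.37646389e+01, -2.84232455e+01,  7.18481862e-02,
        3.81284393e-02, -1.25963047e-04]), 'tool_pos': array([0.15799713, 0.52641109, 0.21802935]), 'eef_rot': array([ 2.68524201e-04,  8.02391734e-01,  5.96797323e-01, -6.23418409e-04]), 'contact_force': array([ 0.24348746, -0.02047876, -1.11924382]), 'moment': array([ 0.07562231, -0.02170978, -0.00681668]), 'opening': 0.09284198446105742}
```

View pics/top0.png

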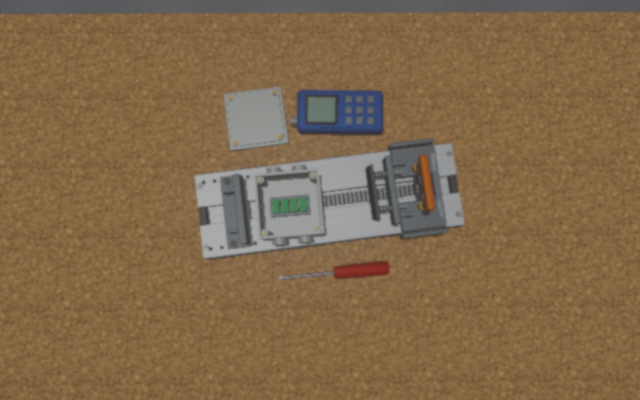

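View pics/side0.png

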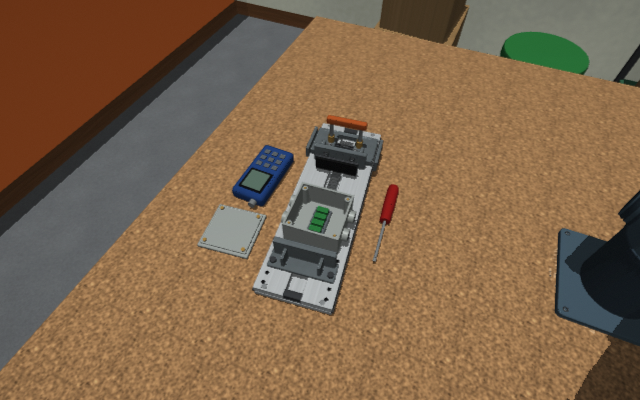

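View pics/wrist0.png

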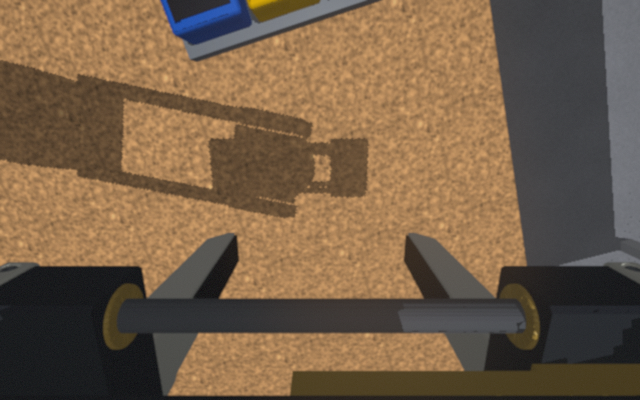

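The top view shows the fence on the left (235,210), the box at (290,205), and the jaw with its orange bar at (427,182). The lid and meter lie above the bed and the driver below it. Next I'll enlarge it and set up projection helpers.

```bash
cat > h.py <<'E'
import numpy as np, cv2
from scipy.spatial.transform import Rotation as R
from cell import *
def rot(q): return R.from_quat([q[1],q[2],q[3],q[0]])
def unproj(cal,uv,z):
    K=np.array(cal["camera_matrix"]); d=rot(cal["rotation"]).apply(np.linalg.solve(K,[uv[0],uv[1],1.]))
    p=np.array(cal["position"]); return p+d*(z-p[2])/d[2]
def proj(cal,P):
    c=rot(cal["rotation"]).inv().apply(np.atleast_2d(P)-cal["position"]); u=c@np.array(cal["camera_matrix"]).T
    return u[:,:2]/u[:,2:]
E
python3 - <<'E'
import cv2
im=cv2.imread("pics/top0.png")
cv2.imwrite("pics/top0a.png",cv2.resize(im[130:270,185:335],None,fx=5,fy=4.2857*5/4.2857/1,interpolation=cv2.INTER_CUBIC)[:600])
cv2.imwrite("pics/top0b.png",cv2.resize(im[130:250,325:475],None,fx=5,fy=5,interpolation=cv2.INTER_CUBIC))
from h import *
c=calibration("top")
for uv in [(290,205),(427,182),(235,210)]: print(uv,unproj(c,uv,0.034))
E
```

```text
(290, 205) [0.57088943 0.11177052 0.034     ]
(427, 182) [ 0.61107118 -0.135276    0.034     ]
(235, 210) [0.56250173 0.21002723 0.034     ]
```

View pics/top0a.png

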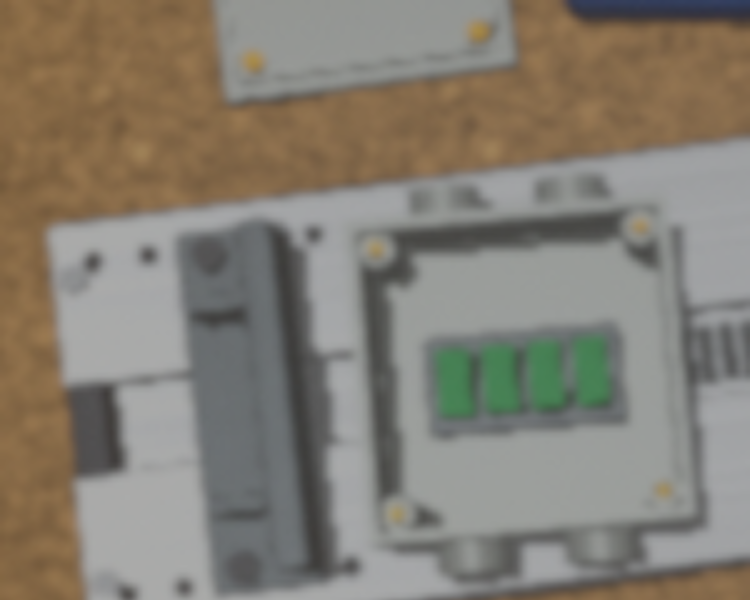

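View pics/top0b.png

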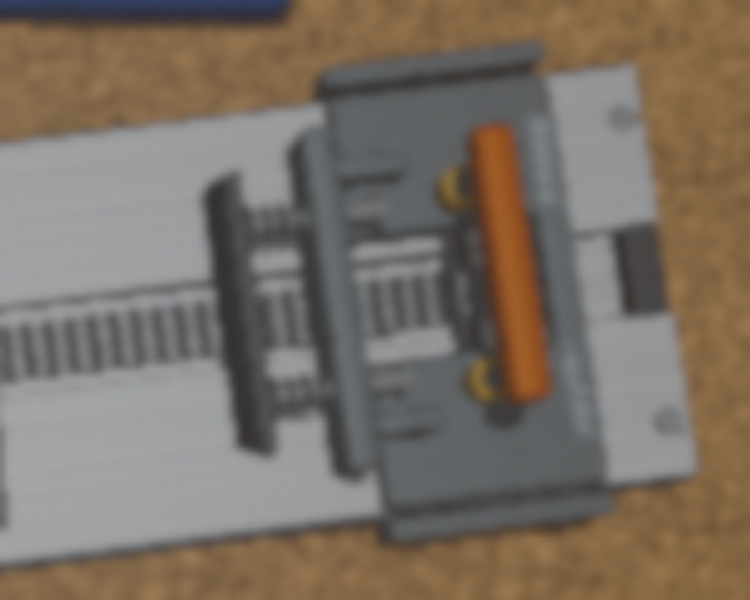

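Run:
```python
from h import *
c=calibration("top")
a=lambda u,v:(185+u/5,130+v/5); b=lambda u,v:(325+u/5,130+v/5)
im=cv2.imread("pics/top0.png")
cv2.imwrite("pics/top0c.png",cv2.resize(im[225:265,190:270],None,fx=8,fy=8,interpolation=cv2.INTER_CUBIC))
TL=unproj(c,a(47,228),.034);TR=unproj(c,b(633,65),.034);BR=unproj(c,b(695,470),.034);BL=unproj(c,(204,258),.034)
print(TL,TR,BR,BL); print([np.linalg.norm(p-q) for p,q in((TL,TR),(TR,BR),(BL,BR),(TL,BL))])
d=(TL-TR+BL-BR)[:2]; d/=np.linalg.norm(d); n=np.array([-d[1],d[0]])
mid=(TL+TR+BL+BR)[:2]/4; O=mid+0.025*d
print("yaw",np.arctan2(d[1],d[0]),"origin",O)
def loc(uv,z): p=unproj(c,uv,z)[:2]-O; return np.round([p@d,p@n],4)
for k,p,z in [("bar",q,.123) for q in (b(472,130),b(508,125),b(548,392),b(512,402))]+[("padtop",q,.078) for q in (b(205,187),b(240,175),b(240,450),b(275,450))]+[("jawtop",q,.08) for q in (b(292,145),b(325,130),b(370,470),b(335,475))]+[("fence top",q,.084) for q in (a(235,228),a(270,225),a(275,575),a(308,570))]+[("fence foot",q,.034) for q in (a(325,470),a(308,350))]+[("box top",q,.089) for q in (a(352,232),a(655,208),a(380,545),a(703,520))]:
    print(k,loc(p,z),unproj(c,p,z).round(4))
```

```text
[0.62497651 0.28350969 0.034     ] [ 0.68235177 -0.18216391  0.034     ] [ 0.53490399 -0.19946945  0.034     ] [0.47766068 0.26397567 0.034     ]
[np.float64(0.4691948656903222), np.float64(0.14845985277629323), np.float64(0.4669669923551327), np.float64(0.14860528832234662)]
yaw 1.6935388610217614 origin [0.57691237 0.06627492]
bar [-0.1767 -0.0439] [ 0.6421 -0.1037  0.123 ]
bar [-0.1886 -0.0441] [ 0.6437 -0.1156  0.123 ]
bar [-0.1883  0.0443] [ 0.556 -0.126  0.123]
bar [-0.1762  0.046 ] [ 0.5529 -0.1143  0.123 ]
padtop [-0.0931 -0.0431] [ 0.6311 -0.0208  0.078 ]
padtop [-0.1056 -0.0457] [ 0.6352 -0.033   0.078 ]
padtop [-0.0924  0.0481] [ 0.5405 -0.0313  0.078 ]
padtop [-0.1042  0.0496] [ 0.5404 -0.0432  0.078 ]
jawtop [-0.1246 -0.0534] [ 0.6452 -0.0508  0.08  ]
jawtop [-0.1366 -0.0572] [ 0.6504 -0.0623  0.08  ]
jawtop [-0.135   0.0606] [ 0.5333 -0.0751  0.08  ]
jawtop [-0.1229  0.0607] [ 0.5317 -0.0631  0.08  ]
fence top [ 0.1358 -0.0573] [0.6172 0.2081 0.084 ]
fence top [ 0.1239 -0.0568] [0.6182 0.1962 0.084 ]
fence top [0.1357 0.0612] [0.4996 0.1935 0.084 ]
fence top [0.1246 0.0609] [0.5012 0.1825 0.084 ]
fence foot [0.1208 0.025 ] [0.5373 0.1831 0.034 ]
fence foot [ 0.1218 -0.0185] [0.5803 0.1895 0.034 ]
box top [ 0.0961 -0.0501] [0.6149 0.1678 0.089 ]
box top [-0.0066 -0.0452] [0.6225 0.0653 0.089 ]
box top [0.0992 0.0559] [0.5093 0.1579 0.089 ]
box top [-0.0089  0.0616] [0.5169 0.0499 0.089 ]
```

View pics/top0c.png

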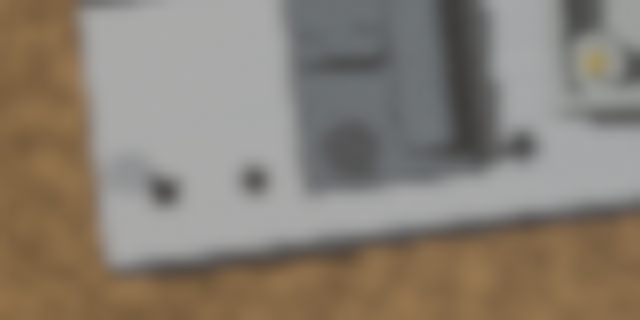

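Fit: bed yaw 1.694, origin (0.577, 0.066), fence face at x≈0.122 in the bed frame, pad face ≈-0.095 and bar ≈-0.182. I'll go above the bar and check with the wrist camera.

```bash
cat >> h.py <<'E'
YAW=1.6935; d=np.array([np.cos(YAW),np.sin(YAW)]); n=np.array([-d[1],d[0]]); O=np.array([.57691,.06627])
def W(x,y,z): return np.r_[O+x*d+y*n,z]
def quat(s):  # tool x along s*d, z down
    X=np.r_[s*d,0]; Z=np.array([0,0,-1.]); q=R.from_matrix(np.c_[X,np.cross(Z,X),Z]).as_quat(); return np.r_[q[3],q[:3]]
E
python3 - <<'E'
from h import *
s=state(); p=s["tool_pos"]
for g in (1,-1): print(g,solve_ik(W(-.182,0,.20),quat(g)),solve_ik(W(-.06,0,.11),quat(g)))
movel(p+[0,0,.08],speed=.25)
qs=[(g,solve_ik(W(-.182,0,.20),quat(g))) for g in(1,-1)]
g,q=min(qs,key=lambda t:abs(t[1][5])); print("use",g,q)
reach(W(-.182,0,.20),quat(g))
set_gripper(.06); c=calibration("wrist"); im=read_camera("wrist"); cv2.imwrite("pics/w1.png",im[:,:,::-1])
np.save("w1.npy",np.r_[c["position"],c["rotation"]])
im=read_camera("side"); cv2.imwrite("pics/s1.png",cv2.resize(im[100:300,230:430,::-1],None,fx=3,fy=3,interpolation=cv2.INTER_CUBIC))
s=state();print(s["tool_pos"],s["contact_force"],s["time_s"])
E
```

```text
1 [-3.71246027e-01  3.78112594e-01  1.41219085e+00 -4.44089210e-16
  1.35128921e+00 -2.06474603e+00] [-1.79283132e-01  4.10602862e-01  1.59727762e+00 -4.44089210e-16
  1.13371218e+00 -1.87278313e+00]
-1 [-3.71246027e-01  3.78112594e-01  1.41219085e+00 -4.44089210e-16
  1.35128921e+00  1.07684663e+00] [-1.79283132e-01  4.10602862e-01  1.59727762e+00 -4.44089210e-16
  1.13371218e+00  1.26880952e+00]
use -1 [-3.71246027e-01  3.78112594e-01  1.41219085e+00 -4.44089210e-16
  1.35128921e+00  1.07684663e+00]
[ 0.5991767  -0.11440345  0.19998956] [-0.40617334 -0.34443035  0.41958428] 4.2167
```

View pics/w1.png

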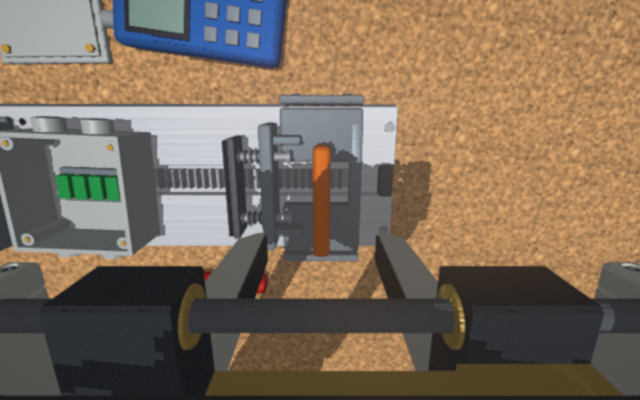

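View pics/s1.png

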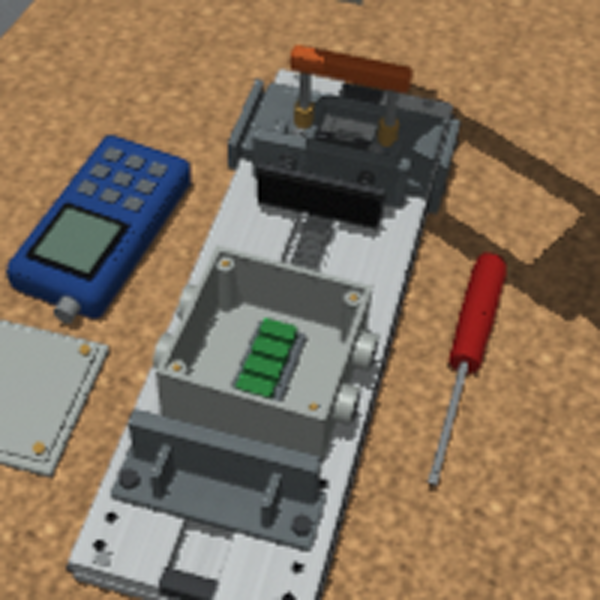

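The wrist view shows the bar centred at column ~321, spanning rows 146–254 and aligned with the tool. Next I estimate the bar height by least squares over the views.

Run:
```python
from h import *
from scipy.optimize import least_squares
w=dict(calibration("wrist")); v=np.load("w1.npy"); w["position"]=v[:3]; w["rotation"]=v[3:]
for x in(-.182,-.179):
  for h in(0,.007):
    f=lambda *P: np.array([W(*p) for p in P])
    P=f((x,-.046,.123+h),(x,.046,.123+h),(x,0,.123+h))
    print(x,h,"top",proj(calibration("top"),P).round(1).tolist(),"wrist",proj(w,P).round(1).tolist())
    P=f((x+.007,-.046,.123+h),(x+.007,.046,.123+h),(x+.007,.046,.105+h),(x+.007,-.046,.105+h))
    print("  side",proj(calibration("side"),P).round(1).tolist())
P=np.array([W(-.136,-.06,.08),W(-.136,.06,.08)]);print(proj(calibration("side"),P),proj(w,P))
for nm,u0,v0,fn in(("s1b",300,100,"side"),):
    im=read_camera("side")[100:200,300:430,::-1]; cv2.imwrite("pics/s1b.png",cv2.resize(im,None,fx=6,fy=6,interpolation=cv2.INTER_CUBIC))
im=cv2.imread("pics/w1.png")[90:270,210:410]; cv2.imwrite("pics/w1b.png",cv2.resize(im,None,fx=3.3,fy=3.3,interpolation=cv2.INTER_CUBIC))
```

```text
-0.182 0 top [[422.4, 154.4], [430.9, 210.0], [426.6, 182.0]] wrist [[320.9, 148.0], [321.0, 259.6], [321.0, 206.5]]
  side [[326.6, 117.5], [367.2, 125.6], [366.3, 131.8], [326.4, 123.8]]
-0.182 0.007 top [[423.3, 153.5], [431.9, 209.6], [427.6, 181.4]] wrist [[320.9, 149.1], [321.0, 263.5], [321.0, 209.2]]
  side [[326.7, 115.0], [367.6, 123.1], [366.7, 129.4], [326.5, 121.3]]
-0.179 0 top [[420.6, 154.6], [429.1, 210.2], [424.8, 182.2]] wrist [[316.9, 148.0], [317.4, 259.6], [317.2, 206.5]]
  side [[326.3, 118.4], [367.0, 126.4], [366.1, 132.7], [326.1, 124.6]]
-0.179 0.007 top [[421.5, 153.8], [430.1, 209.9], [425.8, 181.7]] wrist [[316.8, 149.2], [317.3, 263.5], [317.1, 209.2]]
  side [[326.4, 115.9], [367.3, 124.0], [366.4, 130.3], [326.1, 122.2]]
[[315.53567134 142.1308972 ]
 [367.70364167 153.10398482]] [[267.82051173 125.64612405]
 [273.47125823 252.53066955]]
```

View pics/s1b.png

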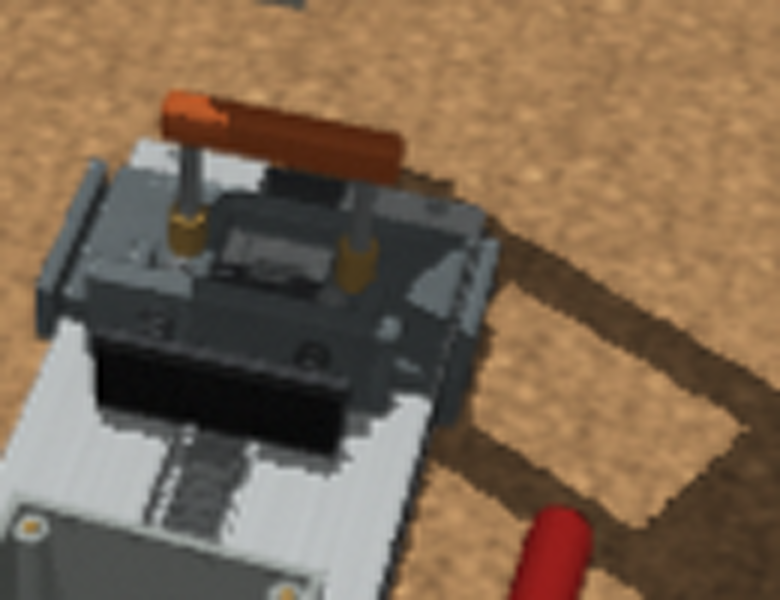

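View pics/w1b.png

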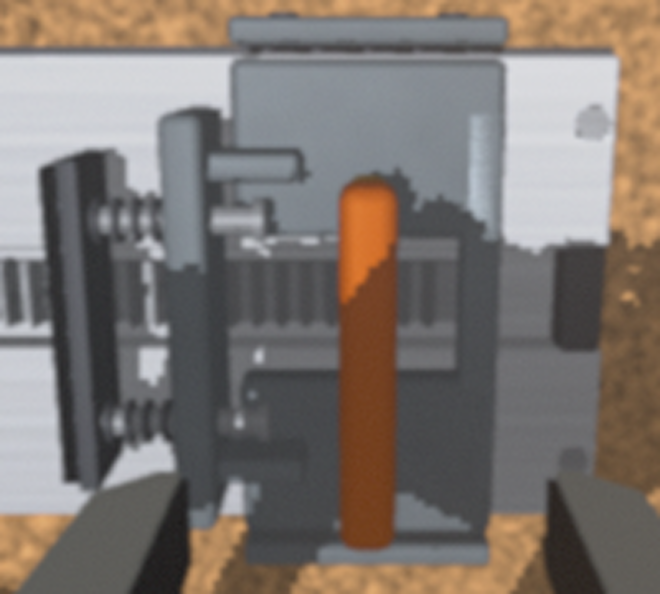

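Bar x agrees (-0.182) in all views. Its height is ambiguous between 0 and 5 mm, so I'll grip and then lift in steps, watching the force for the upper stop.

Run:
```python
from h import *
set_gripper(.04)
movel(W(-.182,-.001,.12),speed=.15); movel(W(-.182,-.001,.097),speed=.05); dwell(.2)
f0=state()["contact_force"]; set_gripper(0.0); s=state(); print("f0",f0,"grip",s["opening"],s["contact_force"],s["time_s"])
p=s["tool_pos"]; np.save("f0.npy",f0)
for i in range(1,15):
    movel(p+[0,0,.001*i],speed=.02); s=state()
    f=s["contact_force"]-f0; print(i,(s["tool_pos"]-p).round(4)[2],f.round(2),round(s["time_s"],2))
    if f[2]<-9.5: break
```

```text
f0 [ 0.92669751 -0.04966426  1.31855215] grip 0.013643053965631348 [-0.01473919 -0.79949167  0.20202815] 6.8667
1 0.0005 [ 0.48 -1.13 -5.61] 7.12
2 0.0018 [ 0.38 -0.11 -6.19] 7.37
3 0.003 [ 1.55 -0.57 -6.05] 7.62
4 0.0041 [ 0.18  0.95 -7.09] 7.87
5 0.0051 [ 0.97  0.53 -5.73] 8.12
6 0.006 [-0.19 -0.27 -5.72] 8.37
7 0.007 [ 0.15 -0.31 -6.3 ] 8.62
8 0.008 [ 0.27 -0.79 -6.19] 8.87
9 0.009 [ 0.87 -0.78 -7.32] 9.12
10 0.01 [ 0.53 -1.06 -6.29] 9.37
11 0.011 [ 0.38 -0.67 -6.89] 9.62
12 0.012 [ 0.8  -0.45 -6.52] 9.87
13 0.013 [-0.08  0.03 -6.18] 10.12
14 0.014 [ 0.08 -0.91 -7.53] 10.37
```

The bar came up 14 mm without meeting the stop, so it started fully down. That puts the carriage at a notch, c≈0.016. Now I'll slide the jaw.

Run:
```python
from h import *
f0=np.load("f0.npy"); s=state(); p=s["tool_pos"]; np.save("p0.npy",p)
D=np.r_[d,0]; Nn=np.r_[n,0]
def log(t):
    F=[]; 
    for _ in range(4): s=state(); F.append(s["contact_force"]-f0); dwell(.02)
    f=np.mean(F,0); q=s["tool_pos"]-p; print(t,"x",(q@D).round(4),"z",q[2].round(4),"F",(f@D).round(2),(f@Nn).round(2),f[2].round(2),s["time_s"].__round__(2))
log("s"); movel(p+.04*D,speed=.06); log("a"); movel(p+.078*D,speed=.06); log("b")
for n_,c in(("top",(130,270,185,475)),("side",(100,250,280,410))):
    im=read_camera(n_)[c[0]:c[1],c[2]:c[3],::-1]; k=2.7 if n_=="top" else 4
    cv2.imwrite(f"pics/{n_}2.png",cv2.resize(im,None,fx=k,fy=k,interpolation=cv2.INTER_CUBIC))
```

```text
s x -0.0 z 0.0 F -0.68 -0.31 -6.91 10.42
a x 0.0404 z -0.0 F 1.39 -0.95 -6.84 11.3
b x 0.0784 z 0.0 F 1.67 -1.54 -7.43 12.15
```

View pics/top2.png

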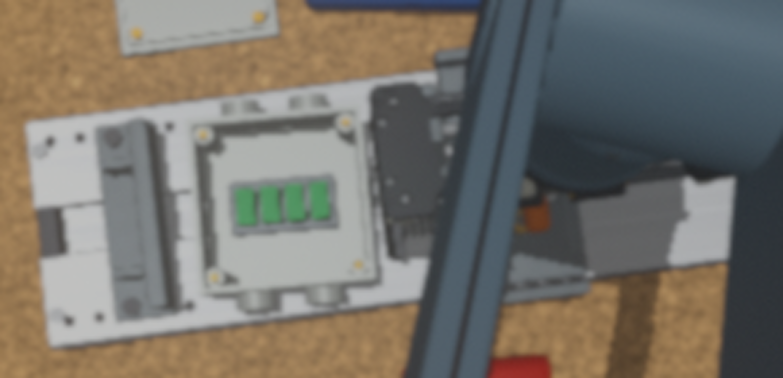

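View pics/side2.png

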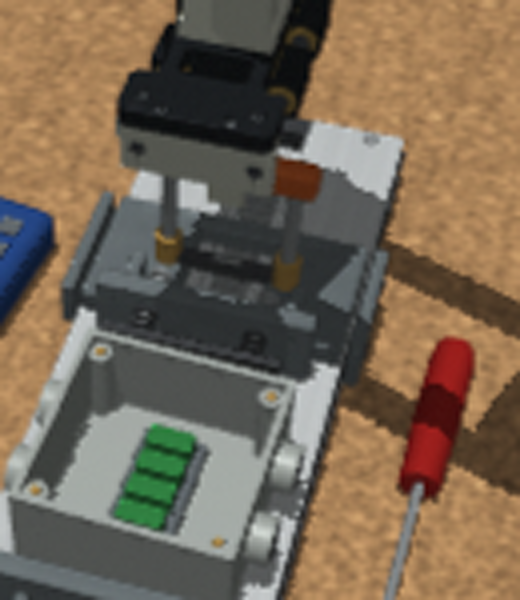

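The jaw followed (side view: bar raised, pad near the box). I'll approach in small steps, watching the force along the bed.

Run:
```python
from h import *
f0=np.load("f0.npy"); p=np.load("p0.npy")
D=np.r_[d,0]; Nn=np.r_[n,0]
x=.078
while x<.118:
    x+=.003 if x<.1 else .002
    movel(p+x*D,speed=.03)
    F=[]
    for _ in range(3): s=state(); F.append(s["contact_force"]-f0); dwell(.02)
    f=np.mean(F,0); q=s["tool_pos"]-p; print("cmd",round(x,3),"x",(q@D).round(4),"z",q[2].round(4),"F",(f@D).round(2),(f@Nn).round(2),f[2].round(2),s["time_s"].__round__(2))
    if f@D<-6: break
```

```text
cmd 0.081 x 0.0808 z 0.0001 F 0.09 -2.2 -6.88 12.55
cmd 0.084 x 0.0841 z 0.0001 F -0.7 -2.16 -6.84 12.85
cmd 0.087 x 0.0871 z 0.0 F -1.57 -2.39 -7.17 13.15
cmd 0.09 x 0.0902 z 0.0001 F -1.06 -2.38 -7.09 13.45
cmd 0.093 x 0.0932 z 0.0 F -1.09 -2.77 -6.75 13.75
cmd 0.096 x 0.0962 z 0.0 F -0.88 -3.18 -6.92 14.05
cmd 0.099 x 0.0991 z 0.0 F -1.3 -3.44 -7.05 14.35
cmd 0.102 x 0.1021 z 0.0 F -1.11 -3.12 -6.91 14.65
cmd 0.104 x 0.1039 z 0.0 F -1.54 -3.24 -7.33 14.95
cmd 0.106 x 0.1059 z 0.0001 F -2.42 -3.19 -7.54 15.25
cmd 0.108 x 0.1079 z 0.0 F -1.66 -3.72 -6.55 15.55
cmd 0.11 x 0.1099 z 0.0001 F -2.05 -3.31 -6.85 15.85
cmd 0.112 x 0.1117 z 0.0 F -2.96 -3.62 -7.32 16.15
cmd 0.114 x 0.1134 z 0.0001 F -3.99 -3.64 -6.83 16.45
cmd 0.116 x 0.1151 z 0.0001 F -4.3 -2.98 -7.35 16.75
cmd 0.118 x 0.1169 z 0.0001 F -5.06 -3.22 -7.45 17.05
```

Contact with the fence comes near x≈0.111, so half squeeze is at x≈0.120, which is the notch at c=0.136. I'll continue there.

Run:
```python
from h import *
f0=np.load("f0.npy"); p=np.load("p0.npy")
D=np.r_[d,0]; Nn=np.r_[n,0]
for x in (.12,.1215):
    movel(p+x*D,speed=.03)
    F=[]
    for _ in range(5): s=state(); F.append(s["contact_force"]-f0); dwell(.04)
    f=np.mean(F,0); q=s["tool_pos"]-p; print("cmd",round(x,4),"x",(q@D).round(4),"z",q[2].round(4),"F",(f@D).round(2),(f@Nn).round(2),f[2].round(2),s["time_s"].__round__(2))
for n_,c in(("top",(130,270,185,475)),("side",(100,250,280,410))):
    im=read_camera(n_)[c[0]:c[1],c[2]:c[3],::-1]; k=2.7 if n_=="top" else 4
    cv2.imwrite(f"pics/{n_}3.png",cv2.resize(im,None,fx=k,fy=k,interpolation=cv2.INTER_CUBIC))
```

```text
cmd 0.12 x 0.1186 z 0.0002 F -6.09 -3.15 -7.04 17.48
cmd 0.1215 x 0.1198 z 0.0002 F -7.16 -2.96 -6.98 17.94
```

View pics/top3.png

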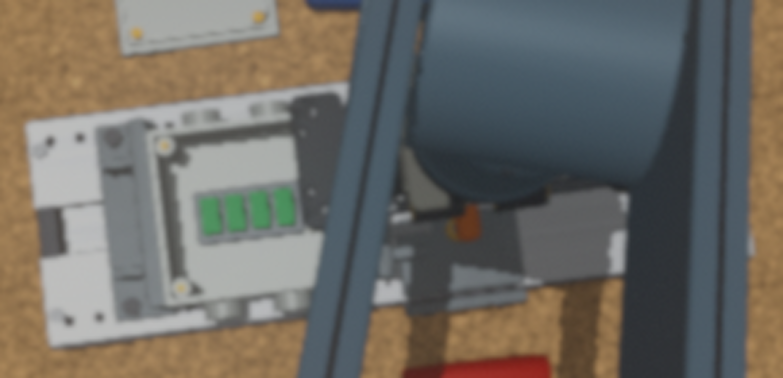

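View pics/side3.png

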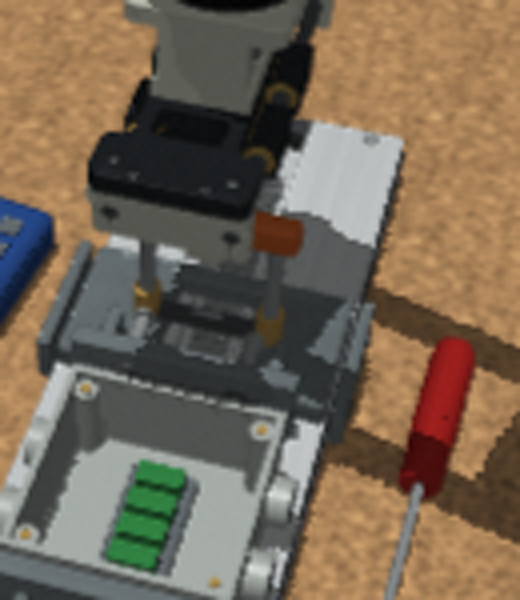

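The top view shows the box square against the fence, and the force of about 7 N means roughly half squeeze. x=0.1198 is 15 notches from the start. I'll lower the bar while holding it.

Run:
```python
from h import *
f0=np.load("f0.npy"); p=np.load("p0.npy")
D=np.r_[d,0]; Nn=np.r_[n,0]
for z in (-.003,-.006,-.008,-.010,-.012,-.0135,-.0145):
    movel(p+.1216*D+[0,0,z],speed=.03)
    F=[]
    for _ in range(4): s=state(); F.append(s["contact_force"]-f0); dwell(.03)
    f=np.mean(F,0); q=s["tool_pos"]-p; print("cmd",z,"x",(q@D).round(4),"z",q[2].round(4),"F",(f@D).round(2),(f@Nn).round(2),f[2].round(2),s["time_s"].__round__(2))
    if f[2]>3: print("resist"); break
```

```text
cmd -0.003 x 0.1198 z -0.0028 F -6.96 -2.93 -6.82 18.43
cmd -0.006 x 0.1198 z -0.0058 F -7.21 -2.98 -7.02 18.82
cmd -0.008 x 0.1198 z -0.0077 F -7.88 -2.71 -6.27 19.2
cmd -0.01 x 0.1198 z -0.0097 F -7.26 -2.79 -6.26 19.58
cmd -0.012 x 0.1198 z -0.0117 F -7.23 -2.45 -5.9 19.97
cmd -0.0135 x 0.1198 z -0.0131 F -6.94 -2.42 -5.68 20.35
cmd -0.0145 x 0.1198 z -0.0139 F -7.54 -1.76 -4.48 20.73
```

The bar went past tooth height with no resistance, so the pawl is in the notch. I'll ease off to load the pawl, then press down 1 mm, release and look.

Run:
```python
from h import *
f0=np.load("f0.npy"); p=np.load("p0.npy")
D=np.r_[d,0]; Nn=np.r_[n,0]
def log(t):
    F=[]
    for _ in range(4): s=state(); F.append(s["contact_force"]-f0); dwell(.03)
    f=np.mean(F,0); q=s["tool_pos"]-p; print(t,"x",(q@D).round(4),"z",q[2].round(4),"F",(f@D).round(2),(f@Nn).round(2),f[2].round(2),s["time_s"].__round__(2))
movel(p+.1216*D+[0,0,-.0155],speed=.03); log("down")
movel(p+.1200*D+[0,0,-.0155],speed=.02); log("ease")
movel(p+.1190*D+[0,0,-.0155],speed=.02); log("ease")
set_gripper(.04); log("open")
q=state()["tool_pos"]; movel(q+[0,0,.1],speed=.12); log("up")
for n_,c in(("wrist",(0,400,0,640)),("side",(100,250,280,410))):
    im=read_camera(n_)[c[0]:c[1],c[2]:c[3],::-1]; k=1.2 if n_=="wrist" else 4
    cv2.imwrite(f"pics/{n_}4.png",cv2.resize(im,None,fx=k,fy=k,interpolation=cv2.INTER_CUBIC))
```

```text
down x 0.1198 z -0.014 F -6.44 0.29 1.06 21.12
ease x 0.1194 z -0.0141 F -3.6 1.17 4.93 21.5
ease x 0.1193 z -0.0141 F -0.88 0.77 5.81 21.88
open x 0.119 z -0.0156 F -0.01 0.79 -1.39 22.67
up x 0.1192 z 0.0834 F 0.51 0.89 -1.24 23.78
```

View pics/wrist4.png

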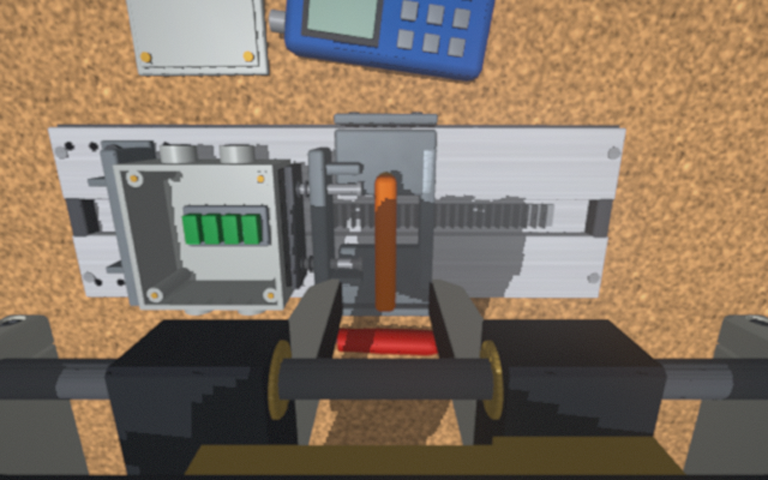

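View pics/side4.png

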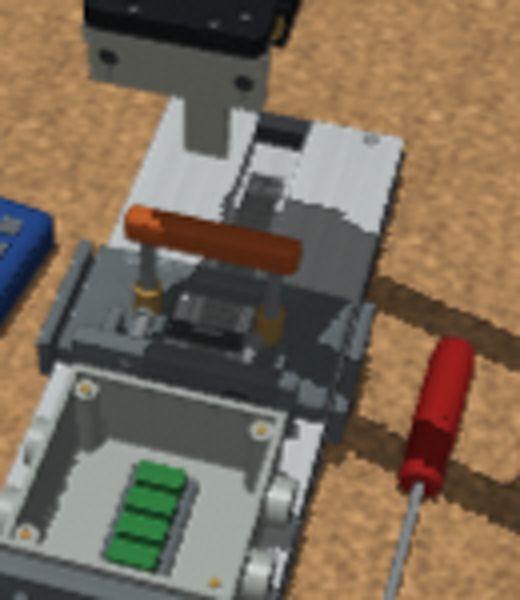

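The wrist view shows the box square between fence and pad, the pad springs part squeezed and the bar down. The lid, meter and driver look unmoved. With my push removed (F≈0) the jaw had moved back only 0.5 mm, so it is locked. Handing in.

Run:
```python
from h import *
print(close_job()); print(state()["time_s"])
```

```text
the job is handed in; nothing more can be done
None
the job is handed in; nothing more can be done
```

I clamped the box and handed the job in after about 24 s. I gripped the release bar and lifted it 14 mm, then slid the jaw about 120 mm (15 notches) to push the box home against the fence. There I lowered the bar into the notch, let go and backed the arm off.

- **Pad squeeze:** the push before lowering was about 7 N, which puts the squeeze at roughly 8–10 mm. This is worked out from force and travel; I did not measure the pad directly.
- **Bar and pawl:** the bar went back down the full 14 mm, past tooth height with no resistance. It then stopped firmly against a light downward push.
- **Jaw lock:** with the push eased off, the jaw moved back only about 0.5 mm, which is within the pawl's play.
- **Box and bystanders:** the last pictures, taken with the gripper about 100 mm above the bar, show the box flat and square between fence and pad. The lid, meter and screwdriver looked unmoved by eye.
- **Disagreements:** the first pictures disagreed on whether the bar started fully down or a few millimetres up; the 14 mm lift without reaching the stop settled that it started down. A sideways force of up to about 3.7 N built up during the slide, probably from a small error in my bed angle; it was gone once I let go.

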